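Step the paint-inspection lamp's turret to the line grid

TASK

On the paint-inspection lamp, push the tabs on the rim of the turret wheel to step it round until position three, the window with the five parallel bars (line grid, three pips), has clicked in under the lamp, and leave it there. Only push the tabs with fingertips or the outside of the fingers, never pinching one, and do not shift the lamp stand. Leave the painted panel and the cup, tin and spray bottle where they are.

Things in the scene. Friction and masses are not known exactly. Their poses are not given: they have to be found in the camera images.
- stand: Paint-inspection lamp, about 5 kg, loose on rubber feet: grey base 310 x 220 x 22 mm, column at the rear, LED lamp head on a short arm over a flat dark turret wheel with five windows. Origin: centre of the underside; x from front edge to column, z up. At y = 0: column x = +128 mm, lamp axis x = +28, wheel pivot x = -34. The wheel's front half, away from the column, is open above.
- turret (a joint): Turn of the wheel (rad), counter-clockwise from above positive, endless both ways (2 pi apart = same). Click stops: 0 = window 1 under the lamp, 1.257 = 2, 2.513 = 3 (line grid), -2.513 = 4, -1.257 = 5. Leaving a stop takes about 4 to 5 N at a tab; past half-way (36 deg) it snaps on into the next stop and stays; short of it, it springs back. At the start it may stand or roll between stops.
- pivot (a point): The wheel's pivot axis, in the wheel's top face, 164 mm above the bench. Wheel 208 mm in diameter, 6 mm thick, five windows centred 62 mm from the pivot, each numbered by white pips on the rim. Above the face stand a fixed pivot housing (70 mm across, 25 mm high), the lamp head with its arm (50 mm high) and the column (48 mm high).
- lamp (a point): The lamp's optical axis, in the wheel's top face: where the chosen window must be centred. 62 mm from the pivot, towards the column. The round lamp head above it is 68 mm across.
- window3 (a point): Centre of window 3, the line grid (opening 49 mm, crossed by five parallel bars, three pips on the rim beside it), in the wheel's top face.
- panel: Dark painted test panel, 150 x 100 x 3 mm, lying loose on the lamp's base under the wheel; origin: centre of its underside. To be left alone.
- cup: White plastic mixing cup, open, 92 mm across the rim, 115 mm tall; origin: centre of its underside. To be left alone.
- tin: Steel paint tin with a paper label, 107 mm across, 126 mm tall; origin: centre of its underside. To be left alone.
- sprayer: White trigger spray bottle with a black head, 82 mm across, 244 mm tall; origin: centre of its underside. To be left alone.
- tab1: Thumb tab 1, beside window 1 (the open window, 1 pip): upright black fin on the wheel's rim, 30 mm long (x, radially outwards), 8 mm thick (y, counter-clockwise), 28 mm tall, top 22 mm above the wheel's top face. Origin: its centre, 118 mm from the pivot, 172 mm above the bench. Tabs are 72 deg apart, numbered clockwise from above.
- tab2: Thumb tab 2, beside window 2 (the window with a white opal diffuser disc, 2 pips): upright black fin on the wheel's rim, 30 mm long (x, radially outwards), 8 mm thick (y, counter-clockwise), 28 mm tall, top 22 mm above the wheel's top face. Origin: its centre, 118 mm from the pivot, 172 mm above the bench. Tabs are 72 deg apart, numbered clockwise from above.
- tab3: Thumb tab 3, beside window 3 (the window with the line grid (five parallel bars), 3 pips): upright black fin on the wheel's rim, 30 mm long (x, radially outwards), 8 mm thick (y, counter-clockwise), 28 mm tall, top 22 mm above the wheel's top face. Origin: its centre, 118 mm from the pivot, 172 mm above the bench. Tabs are 72 deg apart, numbered clockwise from above.
- tab4: Thumb tab 4, beside window 4 (the window with a crossed mesh, 4 pips): upright black fin on the wheel's rim, 30 mm long (x, radially outwards), 8 mm thick (y, counter-clockwise), 28 mm tall, top 22 mm above the wheel's top face. Origin: its centre, 118 mm from the pivot, 172 mm above the bench. Tabs are 72 deg apart, numbered clockwise from above.
- tab5: Thumb tab 5, beside window 5 (the window with a pinhole plate, 5 pips): upright black fin on the wheel's rim, 30 mm long (x, radially outwards), 8 mm thick (y, counter-clockwise), 28 mm tall, top 22 mm above the wheel's top face. Origin: its centre, 118 mm from the pivot, 172 mm above the bench. Tabs are 72 deg apart, numbered clockwise from above.

How it is judged:
By the outcome, as a careful person would: the job done as asked, in the order asked, and still so for the second after the job is handed in, with the robot touching nothing.
It also fails if it takes over 51 s, if anything falls off the work surface, if the arm or the gripper's body presses on something with over 40 N, if the wrist force passes 120 N, or if a joint passes its speed limit or range.

ROBOT

A 6-joint arm with a two-finger parallel gripper is mounted at the origin on the work surface. World frame = base frame: x ahead of the robot, y to its left, z up, the work surface at z = 0. Lengths are in m, angles in rad, forces in N, time in s.
With the tool pointing down it reaches from about 0.325 to 0.85 m from the base axis. Payload 15.5 kg.
Tool frame: the origin (TCP) lies at the very end of the fingers, on their centre line; the grasp point (between the pads) lies 19 mm behind it; z points along the fingers, x is the direction in which the jaws open and shut, and the axes are right-handed (so a half turn about z gives the same grasp; the last joint's range is limited). The gripper opens to 91 mm and grips with 3 to 60 N. Pads are 32 mm wide; open, the fingers measure 118 mm over their backs; the gripper's body (76 mm by 178 mm) begins 60 mm behind the grasp point.
Start: joints at [1.21, 0.494, 1.345, -0, 1.302, -0.096], TCP at [0.164, 0.603, 0.188] pointing down, gripper open.
Joint ranges: [-2.91, 2.91], [-0.82, 2.16], [0.22, 2.67], [-1.22, 4.37], [0.12, 2.79], [-3.08, 3.08]. Speed limits (rad/s): [1.89, 1.89, 2.57, 3.01, 3.01, 3.01].

INTERFACE

Orientations are given as a 3x3 rotation matrix whose columns are the frame's x, y, z axes.
In Python, from bench import manip gives the robot as it stands. The module is installed in compiled form; this text tells all that it offers.
- The arm moves only by the tool move_arm, never from a script. Its argument "series" is a list that holds one entry, the list of rows, each a list of 6 numbers: the shift along the world's x, y, z in m, then the turn, a rotation vector about the world's x, y, z in degrees. In form: [[[x, y, z, ax, ay, az], ...]]. A call has 1 to 8 rows; each row is the pose to reach, as a shift and turn from the pose commanded when the call began; what a row does not reach only later rows make up. A row lasts 1/10 s, in which the tool goes at most 50 mm and 8.59 degrees, less where a joint would pass 70% of its speed; a pose out of reach is approached as far as the arm can. A call with a gripper value outside its range is refused whole. "jaw" is the opening, from 0 (shut) to 1 (fully open), set as the call begins (left out, the last holds). The fingers move at their own pace and stop on an object; "squeeze" is the grip in N (left out, the last holds). Time passes only in rows, so rows that repeat a pose let the fingers close. It gives the time, the measured TCP pose, the force and the opening at its end, in the units of the state.
- manip.state(): the state, without advancing time (a new reading comes with each control period).
- manip.read_camera(name): name is "scene" or "top"; returns a dict with "image" (384x512x3 uint8, red, green, blue), "intrinsics" (3x3 intrinsics, pixels), "D" ([k1, k2, p1, p2, k3] as OpenCV has them; the pictures are not rectified), "rvec" (rotation vector, rad) and "tvec" (3), from world to camera coordinates, as OpenCV has them. Camera axes: x right, y down, z forward; pixel columns grow to the right and rows downward; lengths in m; the calibration is good to about 2 mm. A picture is of the moment at which its call begins. There is no depth.
- manip.sign_off(): hands the job in, once; it reports no verdict.
The state is a dict: "time": time; "qpos": joint angles; "joint_velocities": joint speeds; "joint_efforts": joint torques, N m; "ee_pos": TCP position; "tool_rot": TCP orientation; "contact_force": force on the tool from outside, world axes, zero at the start; "wrist_torque": the same for the moment, N m; "opening": finger opening in m.
Only numpy, scipy, OpenCV 4.12 (cv2) and the standard library are available. Lean on these libraries where they do the work, as an engineer would, in place of code of your own. Each camera call takes 0.05 s, during which the arm holds its last target. There are 200 camera calls.

## Working session

There is one attempt and no reset: what is moved stays moved. The work goes in short steps, Python scripts to look and compute and a tool call to move; the robot and the scene stay as the last step left them, time stands still between calls to the robot, and variables do not carry over. Pictures are saved under pics/ and viewed, about 8 in all and at most 12, crops included, and the job is handed in when it is done.

Besides the shell and the picture viewer there is one more tool, called after "Call:" as name(argument=value, ...) on one line, values as JSON. move_arm: Moves the arm, as the interface text tells. Its arguments: {"type":"object","properties":{"series":{"type":"array","items":{"type":"array","items":{"type":"array","items":{"type":"number"}}}},"jaw":{"type":"number"},"squeeze":{"type":"number"}},"required":["series"]}

```bash
mkdir -p pics; cat > h.py <<'E'
import numpy as np, cv2
from bench import manip
def shot(n,f):
    c=manip.read_camera(n); cv2.imwrite(f,c["image"][:,:,::-1]); return c
def ray(c,px):
    R=cv2.Rodrigues(np.array(c["rvec"],float))[0]; t=np.array(c["tvec"],float).ravel()
    u=cv2.undistortPoints(np.array(px,float).reshape(-1,1,2),np.array(c["intrinsics"]),np.array(c["D"])).reshape(-1,2)
    d=np.c_[u,np.ones(len(u))]@R; return -R.T@t,d
def atz(c,px,z):
    o,d=ray(c,px); return o+d*((z-o[2])/d[:,2])[:,None]
def proj(c,P):
    return cv2.projectPoints(np.array(P,float).reshape(-1,3),np.array(c["rvec"],float),np.array(c["tvec"],float),np.array(c["intrinsics"]),np.array(c["D"]))[0].reshape(-1,2)
E
python3 - <<'E'
from h import *
import pickle
a=shot("scene","pics/s0.png");b=shot("top","pics/t0.png")
pickle.dump((a,b),open("c0.pkl","wb"))
for c in(a,b): print(ray(c,[[256,192]]))
s=manip.state();print(s["time"],s["ee_pos"],s["tool_rot"])
E
```

```text
(array([1.06847688, 0.5436629 , 0.66526243]), array([[-0.57433539, -0.57509437, -0.58278793]]))
(array([0.47032731, 0.01182196, 1.1199399 ]), array([[ 0.10356843,  0.01200494, -0.99457727]]))
0.1 [0.16348054 0.60288686 0.18750598] [[ 2.61735698e-01  9.65139527e-01 -3.43211436e-04]
 [ 9.65139014e-01 -2.61735913e-01 -9.97873315e-04]
 [-1.05291774e-03 -7.00676791e-05 -9.99999443e-01]]
```

View pics/s0.png

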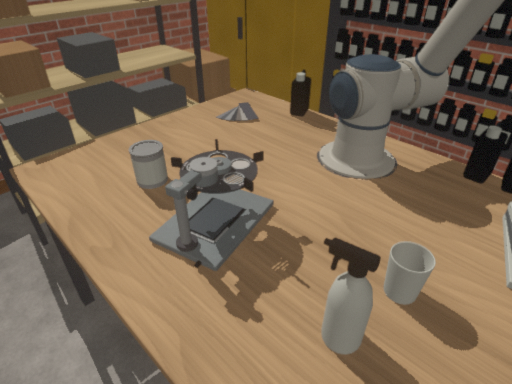

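View pics/t0.png

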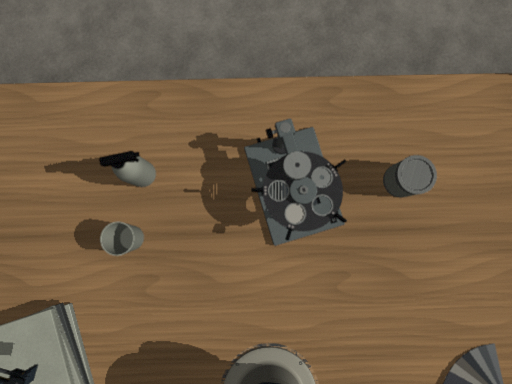

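```bash
python3 - <<'E'
from h import *
import pickle
a,b=pickle.load(open("c0.pkl","rb"))
im=b["image"][110:255,225:380,::-1]; cv2.imwrite("pics/t0c.png",cv2.resize(im,None,fx=4,fy=4,interpolation=cv2.INTER_CUBIC))
E
```

```text
(no output)
```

View pics/t0c.png

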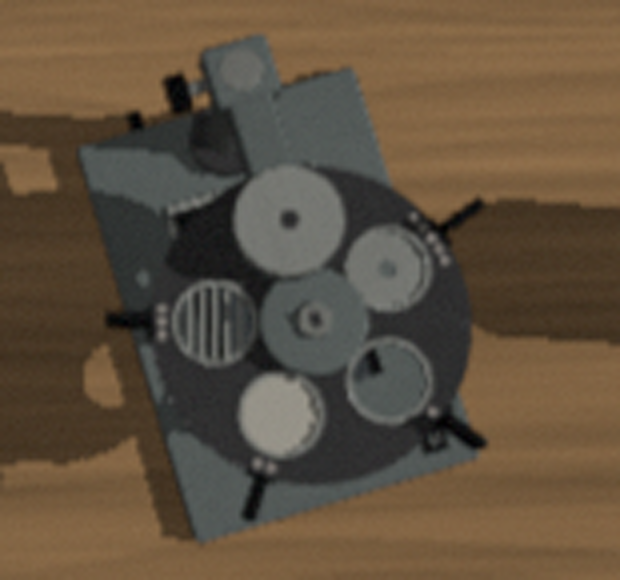

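```bash
python3 - <<'E'
from h import *
import pickle
a,b=pickle.load(open("c0.pkl","rb"))
f=lambda l:np.array(l,float)/4+[225,110]
pv=atz(b,f([[315,320]]),.189)[0]
print("pivot",pv,"col",atz(b,f([[241,70]]),.212),"lamp",atz(b,f([[290,220]]),.214), "base corners",atz(b,f([[82,148],[198,540],[470,455],[352,68]]),.022))
# check in two views: triangulate pivot housing top centre (scene ~ (204,163))
o1,d1=ray(a,[[204,163]]);o2,d2=ray(b,f([[315,320]]));M=np.c_[d1[0],-d2[0]];s=np.linalg.lstsq(M,o2-o1,rcond=None)[0];print("tri",o1+s[0]*d1[0],o2+s[1]*d2[0])
t=atz(b,f([[127,320],[257,493],[462,430],[462,217]]),.186)
for n,p in zip((3,2,1,5),t): v=p-pv;print(n,p,np.hypot(*v[:2]),np.degrees(np.arctan2(v[1],v[0])))
for n,p in zip((3,2,1,5),atz(b,f([[215,322],[280,415],[390,378],[388,268]]),.164)): v=p-pv;print("w",n,p,np.hypot(*v[:2]),np.degrees(np.arctan2(v[1],v[0])))
c=shot("top","pics/t1.png"); print("diff",np.abs(c["image"][110:255,225:380].astype(int)-b["image"][110:255,225:380]).mean())
E
```

```text
pivot [ 0.56979918 -0.09709553  0.189     ] col [[ 0.72526424 -0.05342659  0.212     ]] lamp [[ 0.6294049  -0.08081768  0.214     ]] base corners [[ 0.72125101  0.05396451  0.022     ]
 [ 0.42781436 -0.0259388   0.022     ]
 [ 0.4855645  -0.22714594  0.022     ]
 [ 0.7783365  -0.15087693  0.022     ]]
tri [ 0.59822151 -0.12171438  0.18390174] [ 0.57094738 -0.09835275  0.17825422]
3 [0.57261669 0.0211026  0.186     ] 0.11823169637333371 88.63449118632782
2 [ 0.46244931 -0.05777544  0.186     ] 0.11432437905188812 159.8832411882659
1 [ 0.49897505 -0.18712002  0.186     ] 0.11454461043462418 -128.19286149744437
5 [ 0.63393158 -0.19292816  0.186     ] 0.11531200150369172 -56.2090667702239
w 3 [ 0.57253072 -0.03546149  0.164     ] 0.061694535252987744 87.46239491124345
w 2 [ 0.51167836 -0.07558175  0.164     ] 0.061974771837116895 159.6876650064185
w 1 [ 0.53396717 -0.14697661  0.164     ] 0.06141706943055819 -125.69152962194616
w 5 [ 0.60534553 -0.14839592  0.164     ] 0.06241212142623441 -55.28168313113581
diff 1.6666666666666667
```

Call:
move_arm(series=[[[0,0,0.05,0,0,0],[0.286,-0.7,0.06,0,0,0],[0.286,-0.7,0.06,0,0,0],[0.286,-0.7,0.06,0,0,0],[0.286,-0.7,0.06,0,0,0],[0.286,-0.7,0.06,0,0,0],[0.286,-0.7,0.06,0,0,0],[0.286,-0.7,0.06,0,0,0]]], jaw=0)

```text
time: 0.95
ee_pos: [0.2961, 0.2774, 0.2427]
tool_rot: [[0.261, 0.965, 0.0], [0.965, -0.261, 0.0], [0.0, 0.0, -1.0]]
contact_force: [1.2, 0.5, 0.4]
opening: 0.0302
```

```bash
python3 - <<'E'
from h import *
import pickle
a,b=pickle.load(open("c0.pkl","rb"))
print(proj(a,[[.57,-.097,.189],[.573,.021,.186],[.462,-.058,.186],[.499,-.187,.186]]))
E
```

```text
[[218.08645847 160.82675653]
 [248.3147741  179.70846933]
 [257.40620836 152.65214906]
 [216.98400272 141.74995646]]
```

Call:
move_arm(series=[[[0.145,-0.375,0,0,0,0],[0.145,-0.375,0,0,0,0],[0.145,-0.375,0,0,0,0],[0.145,-0.375,0,0,0,0],[0.145,-0.375,0,0,0,0],[0.145,-0.375,0,0,0,0],[0.145,-0.375,0,0,0,0],[0.145,-0.375,0,0,0,0]]])

```text
time: 1.75
ee_pos: [0.4402, -0.0957, 0.2427]
tool_rot: [[0.262, 0.965, 0.0], [0.965, -0.262, 0.0], [0.0, 0.0, -1.0]]
contact_force: [0.9, 1.4, 0.8]
opening: 0.0003
```

Call:
move_arm(series=[[[0,0,0,0,0,0],[0,0,0,0,0,0],[0,0,0,0,0,0]]])

```text
time: 2.05
ee_pos: [0.4395, -0.0926, 0.2425]
tool_rot: [[0.261, 0.965, -0.001], [0.965, -0.261, 0.0], [0.0, -0.001, -1.0]]
contact_force: [-0.1, 0.6, -0.4]
opening: 0.0004
```

```bash
python3 - <<'E'
from h import *
b=shot("top","pics/t2.png")
im=b["image"][110:260,225:380,::-1].copy(); cv2.imwrite("pics/t2c.png",cv2.resize(im,None,fx=4,fy=4,interpolation=cv2.INTER_CUBIC))
s=manip.state();print(s["time"],s["ee_pos"],s["contact_force"])
E
```

```text
2.1 [ 0.43954088 -0.09234536  0.24259834] [-0.10836834 -0.24779059 -0.15192425]
```

View pics/t2c.png

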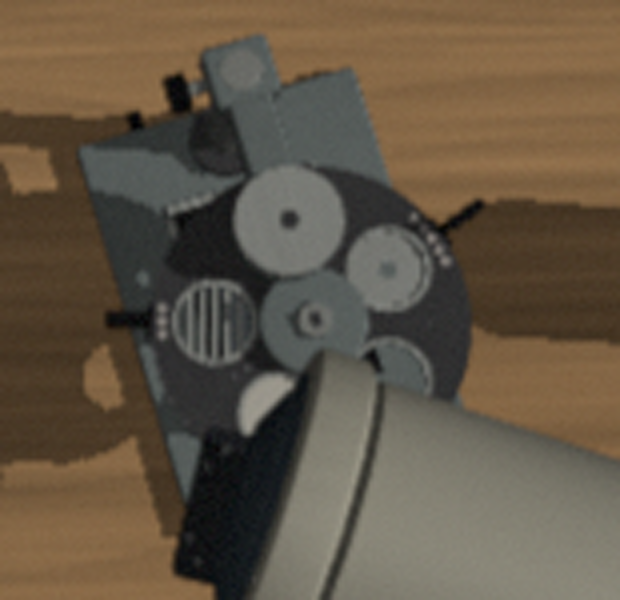

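Call:
move_arm(series=[[[0.008,-0.002,-0.03,0,0,0],[0.008,-0.002,-0.05,0,0,0],[0.008,-0.002,-0.065,0,0,0],[0.008,-0.002,-0.071,0,0,0],[0.008,-0.002,-0.071,0,0,0],[0.008,-0.002,-0.071,0,0,0]]])

```text
time: 2.7
ee_pos: [0.4484, -0.0951, 0.1724]
tool_rot: [[0.261, 0.965, 0.001], [0.965, -0.261, -0.0], [-0.0, 0.001, -1.0]]
contact_force: [0.4, 0.4, 0.4]
opening: 0.0003
```

```bash
python3 - <<'E'
from h import *
s=manip.state();p=np.array(s["ee_pos"]);print(s["time"],p,s["contact_force"])
pv=np.array([.570,-.097]);az0=np.degrees(np.arctan2(p[1]-pv[1],p[0]-pv[0]))%360
print(az0)
for az in range(176,90,-4):
    q=pv+.12*np.array([np.cos(np.radians(az)),np.sin(np.radians(az))]);print(az,np.round(q-p[:2],4),round(az-az0,1))
E
```

```text
2.7 [ 0.44837189 -0.09511173  0.17235966] [0.44560166 0.42515654 0.43270742]
179.1105579246729
176 [0.0019 0.0065] -3.1
172 [0.0028 0.0148] -7.1
168 [0.0043 0.0231] -11.1
164 [0.0063 0.0312] -15.1
160 [0.0089 0.0392] -19.1
156 [0.012  0.0469] -23.1
152 [0.0157 0.0544] -27.1
148 [0.0199 0.0617] -31.1
144 [0.0245 0.0686] -35.1
140 [0.0297 0.0752] -39.1
136 [0.0353 0.0815] -43.1
132 [0.0413 0.0873] -47.1
128 [0.0477 0.0927] -51.1
124 [0.0545 0.0976] -55.1
120 [0.0616 0.102 ] -59.1
116 [0.069 0.106] -63.1
112 [0.0767 0.1094] -67.1
108 [0.0845 0.1122] -71.1
104 [0.0926 0.1145] -75.1
100 [0.1008 0.1163] -79.1
96 [0.1091 0.1175] -83.1
92 [0.1174 0.118 ] -87.1
```

Call:
move_arm(series=[[[0.003,0.011,0,0,0,0],[0.0035,0.019,0,0,0,0],[0.0045,0.025,0,0,0,0],[0.0063,0.031,0,0,0,-2],[0.0075,0.035,0,0,0,-4],[0.009,0.039,0,0,0,-6],[0.0105,0.043,0,0,0,-8],[0.012,0.047,0,0,0,-10]]])

```text
time: 3.5
ee_pos: [0.4602, -0.0478, 0.1718]
tool_rot: [[0.426, 0.905, 0.0], [0.905, -0.426, 0.0], [0.0, 0.0, -1.0]]
contact_force: [0.0, -0.3, 0.7]
opening: 0.0004
```

```bash
python3 - <<'E'
from h import *
a=shot("scene","pics/s3.png");b=shot("top","pics/t3.png")
r=lambda i,y,x:cv2.resize(i[y:y+110,x:x+130,::-1],(520,440),interpolation=cv2.INTER_CUBIC)
cv2.imwrite("pics/c3.png",cv2.resize(np.hstack([r(a["image"],110,150),r(b["image"],125,240)]),(800,338)))
s=manip.state();print(s["time"],s["ee_pos"],s["contact_force"],s["wrist_torque"])
E
```

```text
3.6 [ 0.46022116 -0.04771785  0.17179554] [-0.76782066  0.08887649 -0.14922586] [ 0.00928021  0.01001945 -0.00722048]
```

View pics/c3.png

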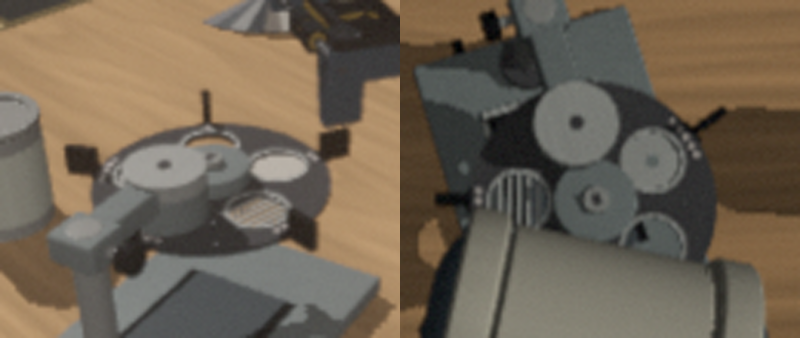

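```bash
python3 - <<'E'
from h import *
import pickle
a,b=pickle.load(open("c0.pkl","rb"))
P=[[.4602,-.0477,.1718],[.4602,-.0477,.2],[.4625,-.058,.186],[.4625,-.058,.158],[.57,-.097,.189],[.629,-.081,.214]]
print((proj(a,P)-[150,110])*4*800/1040)
print((proj(b,P)-[240,125])*4*800/1040)
# 2-view: tabs 3,5,1 tops centre, lamp-hole centre, pivot cap
for s,t in (([302,218],[452,200]),([165,165],[576,122]),([215,158],[596,198]),([333,132],None)):
    if t is None: print(atz(a,[np.array(s)*1.3/4+[150,110]],.186)); continue
    o1,d1=ray(a,[np.array(s)*1.3/4+[150,110]]);o2,d2=ray(b,[np.array(t)*1.3/4+[240,125]])
    k=np.linalg.lstsq(np.c_[d1[0],-d2[0]],o2-o1,rcond=None)[0];print(o1+k[0]*d1[0],o2+k[1]*d2[0])
E
```

```text
[[340.01102247 148.37464689]
 [340.21875099 120.67162707]
 [330.0865859  131.43238556]
 [330.04635652 158.41549483]
 [209.4967953  156.39002008]
 [164.12096267 163.30052749]]
[[138.07663929 335.95923824]
 [140.30527567 336.2932219 ]
 [151.81377341 333.00831375]
 [149.29789767 332.77730679]
 [196.02889843 199.75823864]
 [177.16650504 123.57096781]]
[ 0.43779194 -0.12245556  0.05055158] [ 0.57108593 -0.32506823  0.13335072]
[ 0.50218557 -0.25998702  0.08226634] [ 0.63002534 -0.41788494  0.17574913]
[ 0.43461711 -0.26153802  0.06156863] [ 0.56771719 -0.43854362  0.15790601]
[[ 0.46139743 -0.055425    0.186     ]]
```

```bash
python3 - <<'E'
from h import *
i=cv2.imread("pics/s3.png")
cv2.imwrite("pics/c3b.png",cv2.resize(i[85:185,200:320],(720,600),interpolation=cv2.INTER_CUBIC))
E
```

```text
(no output)
```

View pics/c3b.png

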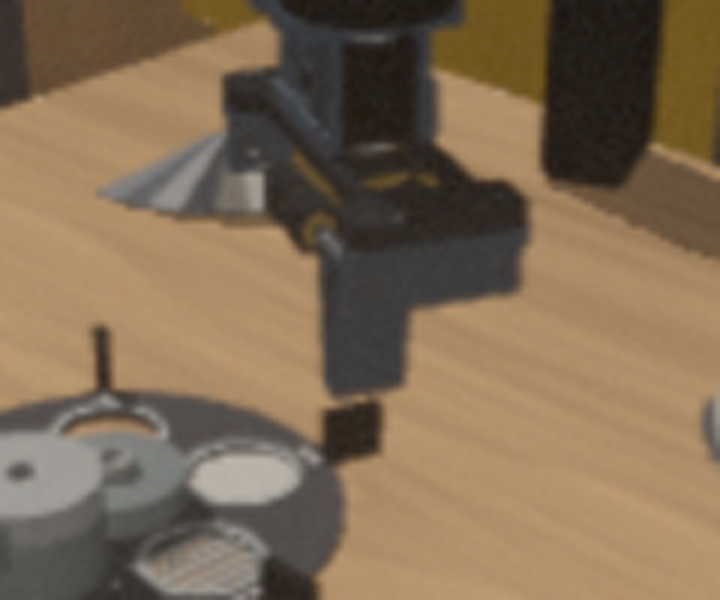

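Call:
move_arm(series=[[[-0.009,-0.02,0,0,0,4],[-0.018,-0.047,0,0,0,10],[-0.018,-0.047,0,0,0,10],[-0.018,-0.047,-0.012,0,0,10],[-0.018,-0.047,-0.025,0,0,10],[-0.018,-0.047,-0.025,0,0,10],[-0.018,-0.047,-0.025,0,0,10]]])

```text
time: 4.3
ee_pos: [0.4421, -0.0952, 0.1469]
tool_rot: [[0.262, 0.965, -0.0], [0.965, -0.262, 0.0], [0.0, -0.0, -1.0]]
contact_force: [0.5, 0.4, -0.4]
opening: 0.0006
```

```bash
python3 - <<'E'
from h import *
a=shot("scene","pics/s4.png")
cv2.imwrite("pics/c4.png",cv2.resize(a["image"][85:185,200:320,::-1],(720,600),interpolation=cv2.INTER_CUBIC))
s=manip.state();p=np.array(s["ee_pos"]);print(s["time"],p,s["contact_force"],(proj(a,[p,p+[0,0,.025],p-[.025,.025,0]])-[200,85])*6)
E
```

```text
4.35 [ 0.44232316 -0.09527709  0.14709578] [ 0.14420846 -0.20105336  0.23806365] [[318.38960898 435.43282855]
 [318.10197755 390.04173382]
 [318.88028535 399.76766095]]
```

View pics/c4.png

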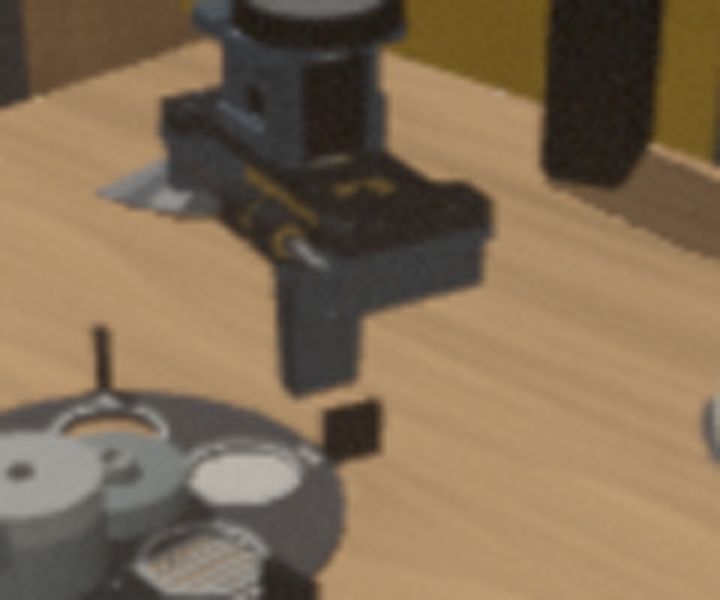

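```bash
python3 - <<'E'
from h import *
import pickle
a,b=pickle.load(open("c0.pkl","rb"))
p=np.array([.4395,-.0923,.2425]);x=np.array([.262,.965,0]);y=np.array([.965,-.262,0])
for z in(.079,.12):
  for off in ([0,0,0],[-.03,-.03,0]):
    print(z,off,((proj(b,[p+off+.089*x+k*.038*y+[0,0,z] for k in(1,-1)])-[225,110])*4).round())
p=np.array([.4422,-.0952,.147])
for z in(.079,):
  for off in ([0,0,0],[-.03,-.03,0],[0,0,.025]):
    print(z,off,((proj(a,[p+off+s*.089*x+k*.038*y+[0,0,z] for s,k in((1,1),(1,-1),(-1,1))])-[200,85])*6).round().tolist())
# fingertip corners
for off in ([0,0,0],[-.03,-.03,0],[0,0,.025]):
    print(off,((proj(a,[p+off+s*.0135*x+k*.016*y for s,k in((1,1),(1,-1),(-1,1))])-[200,85])*6).round().tolist())
E
```

```text
0.079 [0, 0, 0] [[197. 427.]
 [162. 566.]]
0.079 [-0.03, -0.03, 0] [[254. 482.]
 [220. 622.]]
0.12 [0, 0, 0] [[199. 424.]
 [163. 570.]]
0.12 [-0.03, -0.03, 0] [[260. 482.]
 [225. 630.]]
0.079 [0, 0, 0] [[343.0, 388.0], [492.0, 346.0], [160.0, 235.0]]
0.079 [-0.03, -0.03, 0] [[342.0, 342.0], [486.0, 303.0], [166.0, 199.0]]
0.079 [0, 0, 0.025] [[343.0, 336.0], [494.0, 295.0], [158.0, 187.0]]
[0, 0, 0] [[303.0, 456.0], [361.0, 439.0], [276.0, 432.0]]
[-0.03, -0.03, 0] [[304.0, 412.0], [360.0, 397.0], [278.0, 389.0]]
[0, 0, 0.025] [[303.0, 410.0], [362.0, 394.0], [276.0, 386.0]]
```

Call:
move_arm(series=[[[0,0,-0.015,0,0,0],[0.004,0.015,-0.015,0,0,0],[0.006,0.023,-0.015,0,0,0],[0.0075,0.03,-0.015,0,0,0],[0.0085,0.034,-0.015,0,0,-1],[0.01,0.038,-0.015,0,0,-2],[0.011,0.042,-0.015,0,0,-4],[0.0125,0.046,-0.015,0,0,-6]]])

```text
time: 5.15
ee_pos: [0.4551, -0.0498, 0.1321]
tool_rot: [[0.363, 0.932, 0.001], [0.932, -0.363, -0.001], [-0.0, 0.001, -1.0]]
contact_force: [0.3, -4.7, 0.7]
opening: 0.0005
```

Call:
move_arm(series=[[[0.0035,0.0085,0,0,0,-4],[0.0075,0.017,0,0,0,-8],[0.012,0.0245,0,0,0,-12],[0.0165,0.032,0,0,0,-16],[0.022,0.039,0,0,0,-20]]])

```text
time: 5.65
ee_pos: [0.4767, -0.0104, 0.1319]
tool_rot: [[0.661, 0.75, 0.0], [0.75, -0.661, -0.0], [-0.0, 0.0, -1.0]]
contact_force: [0.2, -3.0, 0.4]
opening: 0.0004
```

Call:
move_arm(series=[[[0.003,0.0033,0,0,0,-2],[0.006,0.0065,0,0,0,-4],[0.009,0.0097,0,0,0,-6],[0.0125,0.0128,0,0,0,-8],[0.0155,0.0155,0,0,0,-10],[0.019,0.018,0,0,0,-12]]])

```text
time: 6.25
ee_pos: [0.4957, 0.0077, 0.1319]
tool_rot: [[0.802, 0.598, 0.0], [0.598, -0.802, 0.0], [0.0, 0.0, -1.0]]
contact_force: [-0.7, 0.3, 0.5]
opening: 0.0006
```

Force has gone to zero, so it probably snapped. I'll pull back outwards and up, clear of the view.

Call:
move_arm(series=[[[-0.01,-0.015,0,0,0,0],[-0.01,-0.015,0.03,0,0,0],[-0.01,-0.015,0.08,0,0,0],[-0.03,0.03,0.11,0,0,0],[-0.06,0.07,0.11,0,0,0],[-0.09,0.11,0.11,0,0,0],[-0.1,0.16,0.11,0,0,0],[-0.1,0.21,0.11,0,0,0]]])

```text
time: 7.05
ee_pos: [0.3939, 0.2121, 0.2424]
tool_rot: [[0.801, 0.598, 0.001], [0.598, -0.801, 0.0], [0.001, 0.0, -1.0]]
contact_force: [1.7, 0.1, 0.3]
opening: 0.0004
```

Call:
move_arm(series=[[[-0.02,0.05,0,0,0,0],[-0.04,0.1,0,0,0,0],[-0.06,0.15,0,0,0,0],[-0.06,0.15,0,0,0,0],[-0.06,0.15,0,0,0,0]]])

```text
time: 7.55
ee_pos: [0.3349, 0.3621, 0.2417]
tool_rot: [[0.799, 0.601, -0.0], [0.601, -0.799, 0.0], [-0.0, -0.0, -1.0]]
contact_force: [-0.1, 0.2, -0.0]
opening: 0.0008
```

```bash
python3 - <<'E'
from h import *
b=shot("top","pics/t5.png")
cv2.imwrite("pics/t5c.png",cv2.resize(b["image"][110:255,225:380,::-1],None,fx=4,fy=4,interpolation=cv2.INTER_CUBIC))
s=manip.state();print(s["time"],s["ee_pos"],s["contact_force"])
E
```

```text
7.6 [0.33545865 0.36085186 0.24164341] [ 0.44520331  0.11255191 -0.20483236]
```

View pics/t5c.png

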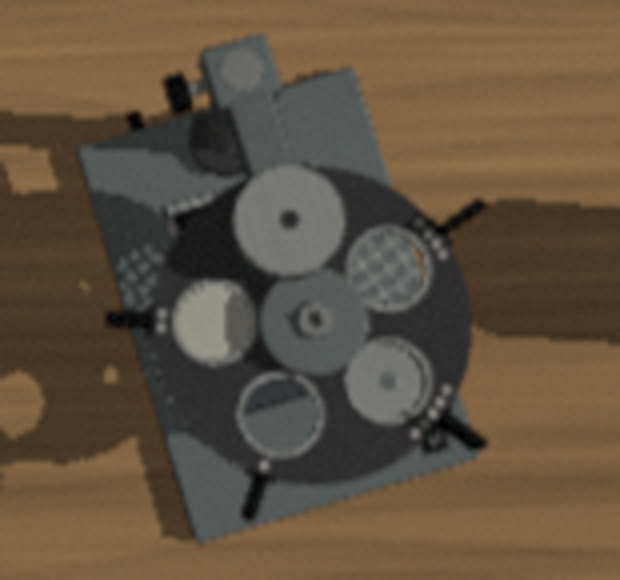

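```bash
python3 - <<'E'
from h import *
import pickle
a,b=pickle.load(open("c0.pkl","rb"))
t5=cv2.imread("pics/t5.png")[:,:,::-1].astype(int)
c=shot("top","pics/t6.png")["image"].astype(int)
print("still",np.abs(c-t5)[110:255,225:380].mean())
d=np.abs(c-b["image"])
for n,(y,x) in dict(base_col=((115,145),(243,315)),tin=((150,200),(380,440)),sprayer=((145,190),(95,160))).items(): print(n,d[slice(*y),slice(*x)].mean())
s=manip.state();print(s["time"],s["contact_force"])
manip.sign_off()
E
```

```text
still 1.586533185020393
base_col 1.782716049382716
tin 1.741111111111111
sprayer 2.045811965811966
7.65 [-0.35882812 -0.40323019 -0.44796948]
the job is handed in; nothing more can be done
```

The line-grid window (position three) is now under the lamp, clicked in, and the job is handed in at about 7.7 s. The wheel stood at position 4, so one clockwise step was enough. I pushed tab 2 with the outside of the shut fingers until it snapped over, using about 5 N.

**Checks that passed:**
- The final top view shows the diffuser on the left and the mesh on the right, so the grid is under the lamp. The grid itself is hidden by the lamp head.
- The tabs are back at their stop angles and the wheel is not moving.
- The stand, tin and spray bottle look the same as at the start, to within image noise.
- The fingers are well clear and nothing is touching.

**What failed or disagreed:**
- My first push passed over the tab without touching it. With the fingers shut, the pictures showed the tips about 25–33 mm higher than the reported TCP. I backed off, went about 40 mm lower just outside the rim, and pushed again.
- My first two-view measurement of the pivot also disagreed, by nearly 3 cm, because I picked the wrong spot in the scene picture. I used the top view with the given heights instead, and the tab and window radii matched it.
- I did not compare the cup or the panel numerically before and after. The arm stayed above the cup's height and never went near the panel.

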